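# Hang the tube caddy in the rinse tank

## Robot

A 6-joint arm with a two-finger parallel gripper is mounted at the origin on the work surface. World frame = base frame: x ahead of the robot, y to its left, z up, the work surface at z = 0. Lengths are in mm, angles in degrees, forces in N, time in s.
With the tool pointing down it reaches from about 300 to 850 mm from the base axis. Payload 4.2 kg.
Tool frame: the origin (TCP) lies midway between the tips of the shut fingers; the grasp point (between the pads) lies 19 mm behind it; z points along the fingers, y is the line along which they close (so a half turn about z gives the same grasp; the last joint's range is limited). The gripper opens to 91 mm and grips with 3 to 60 N. Pads are 32 mm wide; open, the fingers measure 118 mm over their backs; the gripper's body (76 mm by 178 mm) begins 60 mm behind the grasp point.
Start: joints at [-65.432, 18.312, 89.639, -0, 72.044, -1.146], TCP at [249.489, -518.072, 213.976] pointing down, gripper open.
Joint ranges: [-177.97, 177.97], [-48.28, 115.42], [12.27, 149.76], [-77.06, 257.06], [2.81, 150.46], [-146.56, 146.56]. Speed limits (degrees/s): [147.25, 147.25, 180, 180, 180, 180].

## Interface

Orientations are given as [roll, pitch, yaw] about the fixed x, y, z axes, in that order (R = Rz(yaw) Ry(pitch) Rx(roll)).
In Python, from workcell import env gives the robot as it stands.
- The arm moves only by the shell command python3 drive.py 'ROWS' [OPENING] [FORCE]. ROWS is a JSON list that holds a single list of rows (three levels of brackets), with 1 to 8 rows, each of 6 numbers: dx, dy, dz in mm, then a rotation vector rx, ry, rz in degrees; each row shifts and turns the commanded pose from where the row before left it, along the tool's axes as they then stand; what a row does not reach is not made up. A row lasts 1/10 s, in which the tool goes at most 50 mm and 8.59 degrees, less where a joint would pass 70% of its speed; a pose out of reach is approached as far as the arm can. OPENING is the finger opening in mm, set as the command begins (- or left out keeps the last). The fingers move at their own pace and stop on an object; FORCE is the grip in N (left out, the last holds). Time passes only in rows, so rows that do not move let the fingers close. It prints the time, the measured TCP pose, the force, the opening and the grip force at its end. Input that does not fit is refused with a message, and nothing moves.
- env.state(): the state, without advancing time (a new reading comes with each control period).
- env.grab_frame(name): name is "scene" or "top" or "wrist"; returns the picture (400x640x3 uint8, blue, green, red); there is no depth.
- env.camera_model(name): a dict with "fx", "fy", "cx", "cy" (pixels), "D" ([k1, k2, p1, p2, k3] as OpenCV has them; the pictures are not rectified), "T" (4x4, takes a point from camera to world coordinates). Camera axes: x right, y up, looking along -z (the intrinsics and any distortion apply to the point x, -y, -z); pixel columns grow to the right and rows downward; lengths in mm; the calibration is good to about 2 mm. A picture is of the moment at which its call begins: read the wrist's pose just before it. camera_model takes no time and is no camera call; for the wrist camera it gives the pose at the moment of the call.
- env.job_done(): hands the job in; it is judged then, once.
The state is a dict: "time_s": time; "qpos": joint angles; "qvel": joint speeds; "effort": joint torques, N m; "ee_pos": TCP position; "ee_rot": TCP orientation; "force": force on the tool from outside, world axes, zero at the start; "torque": the same for the moment, N m; "gripper_width": finger opening in mm; "gripper_force": force on a finger pad.
Only numpy, scipy, OpenCV 4.12 (cv2) and the standard library are available. Lean on these libraries where they do the work, as an engineer would, in place of code of your own. Each camera call takes 0.05 s, during which the arm holds its last target. There are 200 camera calls.

## Task

The tube caddy lying on the bench belongs in the deep rinse tank. Stand it up and hang it by its bent lip over the tank's inner partition, fully seated and upright in the far compartment, where another caddy already hangs on the outer wall. The partition is not always in the same place; leave the other caddy hanging and the things around standing where they are.

Things in the scene. Friction and masses are not known exactly. Their poses are not given: they have to be found in the camera images.
- caddy: White plastic hook-on tube caddy, 44 deep (x -22 to 22) x 52 wide (y) x 125 mm tall (z), about 0.32 kg, most of it in its steel foot plate. Starts lying on its front, lip on top, upper end away from the robot. Frame as it hangs upright: origin centre of the flat underside (it can stand on it), z up, +x its front, -x its back: a full-height plate (outer face x = -22 mm) that carries the lip.
- caddy_studs (a point): Middle between the lying caddy's two grip studs, (-2, 0, 110) mm in its frame: domes 14 mm across, 4 mm proud of the side ears, on one line along y, 60 mm over their ends. Pinched there lightly (20 N) it swings about the studs by its own weight as they are raised; from 40 N on it tends to stick, at 100 N it keeps its angle.
- caddy_slot (a point): Lip point (-26, 0, 85) mm in the lying caddy's frame: middle of the underside of the lip's top; when hung it lies on the partition's top edge. The lip is 40 mm wide, runs from the back plate out to x = -34 mm and turns down as a 4 mm thick flange with its lower edge at z = 65 mm. The slot between back plate and flange is 8 mm wide.
- tank: Deep open rectangular steel tank, fixed, 160 (x) x 250 (y) x 115 mm tall, walls and floor 5 mm, left or right of the middle (a steel tray of the same footprint, only 45 mm tall, stands on the other side). Origin centre of its underside, z up, -x side towards the robot. A partition across it (next entry) parts it into a near and a far compartment.
- tank_mouth (a point): Point in the middle of the tank's mouth, 115 mm above its origin. The partition is a 5 mm steel plate along the tank's y, wall to wall, top edge also 115 mm above the bench. Its place is not reported: its mid-plane stands anywhere from x = -30 to x = +10 mm of this point. It slides stiffly along x (about 15 N), so feel for it gently.
- hung_caddy: An identical caddy in the far compartment, hanging by its lip over the tank's outer wall at +x with its front to the robot, 75 to 85 mm from the tank's middle towards the tank's -y. Same frame as the caddy.
- hung_caddy_slot (a point): The same lip point on the hanging caddy.
- reagent_bottle: Bystander: white bottle, 60 mm diameter, 150 mm tall, beyond the lying caddy. Origin centre of underside.
- jar: Bystander: amber jar with black lid, 56 mm diameter, 70 mm tall, near the robot on the left. Origin centre of underside.
- tip_box: Bystander: grey pipette tip box, 80 x 115 x 62 mm, near the robot on the right. Origin centre of underside.

How it is judged (in metres and radians):
On the way:
1. the caddy is upright and lifted clear of the bench (angle between caddy's own z axis and vertical below 0.4 rad and height (world z) of caddy above 0.03 m and contact force between caddy and the fingers above 1 N), for 0.1 s.
At the end, for the whole second after the job is handed in: The caddy hangs on the partition in the far compartment: lip underside within 4 mm of 115 mm height, lip point on the partition's range and origin beyond it, tilt below 0.12 rad, square to the tank within 0.15 rad, at rest; the other caddy still hangs so on the outer wall (z of caddy_slot in the frame of tank between 0.111 and 0.119 m and x of caddy_slot in the frame of tank between -0.036 and 0.016 m and x of caddy in the frame of tank between -0.01 and 0.045 m and y of caddy_slot in the frame of tank between -0.1 and 0.1 m and angle between each of caddy, hung_caddy's own z axis and vertical below 0.12 rad and angle between the x axis of each of caddy, hung_caddy and the x axis of tank, either way round below 0.15 rad and linear speed of each of caddy, hung_caddy below 0.02 m/s and angular speed of each of caddy, hung_caddy below 0.2 rad/s and z of hung_caddy_slot in the frame of tank between 0.111 and 0.119 m and x of hung_caddy_slot in the frame of tank between 0.073 and 0.083 m); the robot touches nothing.
It fails at once if the other caddy is pushed by more than 35 mm (distance of hung_caddy from where it was at the start of the episode above 0.035 m).
It fails at once if the bottle, jar or tip box is moved by more than 30 mm (distance of any of reagent_bottle, jar, tip_box from where it was at the start of the episode above 0.03 m).
It also fails if it takes over 54 s, if anything falls off the work surface, if the arm or the gripper's body presses on something with over 40 N, if the wrist force passes 120 N, or if a joint passes its speed limit or range.

## Working session

There is one attempt and no reset: what is moved stays moved. The work goes in short steps, Python scripts to look and compute and a shell command to move; the robot and the scene stay as the last step left them, time stands still between calls to the robot, and variables do not carry over. Pictures are saved under pics/ and viewed, at most 10 in all, crops included, and the job is handed in when it is done.

```bash
ls; mkdir -p pics
python3 - <<'E'
from workcell import env
import cv2
for n in("scene","top"):
    cv2.imwrite(f"pics/{n}0.png",env.grab_frame(n))
    m=env.camera_model(n);print(n,m)
s=env.state();print(s)
E
```

```text
drive.py
pics
workcell.py
scene {'fx': 494.3738543229243, 'fy': 494.3738543229243, 'cx': 327.5428340038469, 'cy': 193.05320998117696, 'D': array([-0.09755727,  0.        ,  0.        ,  0.        ,  0.        ]), 'T': array([[ 6.18611439e-01, -4.59883847e-01,  6.37045316e-01,
         1.33582565e+03],
       [ 7.85695450e-01,  3.60437723e-01, -5.02759691e-01,
        -6.48562186e+02],
       [ 1.59589760e-03,  8.11536503e-01,  5.84299545e-01,
         8.07273948e+02],
       [ 0.00000000e+00,  0.00000000e+00,  0.00000000e+00,
         1.00000000e+00]])}
top {'fx': 381.063531618959, 'fy': 381.063531618959, 'cx': 311.956552362528, 'cy': 197.5629231331663, 'D': array([-0.00636888,  0.        ,  0.        ,  0.        ,  0.        ]), 'T': array([[-2.70797426e-02,  9.95550536e-01, -9.02541877e-02,
         4.47084259e+02],
       [-9.99554028e-01, -2.58301415e-02,  1.49849510e-02,
        -2.30130548e+01],
       [ 1.25869976e-02,  9.06197255e-02,  9.95806022e-01,
         1.10513329e+03],
       [ 0.00000000e+00,  0.00000000e+00,  0.00000000e+00,
         1.00000000e+00]])}
{'time_s': 0.1, 'qpos': array([-6.54310482e+01,  1.83472622e+01,  8.96980916e+01, -8.66989897e-05,
        7.20432510e+01, -1.14444774e+00]), 'qvel': array([ 0.0691768 ,  0.01232575, -0.13712715,  0.00701391,  0.06370147,
        0.04018983]), 'effort': array([-7.96922923e-04, -4.13332880e+01, -2.32511401e+01,  7.29344389e-02,
        4.21918184e-02, -6.66433198e-05]), 'ee_pos': array([ 249.30667922, -517.65638171,  213.22049853]), 'ee_rot': array([-1.79911411e+02, -1.68728949e-03,  2.57134251e+01]), 'force': array([ 0.08255718,  0.03972299, -0.46098365]), 'torque': array([ 0.01794994, -0.01504482, -0.04670336]), 'gripper_force': 0.0, 'gripper_width': 91.27274141833215}
```
View pics/top0.png

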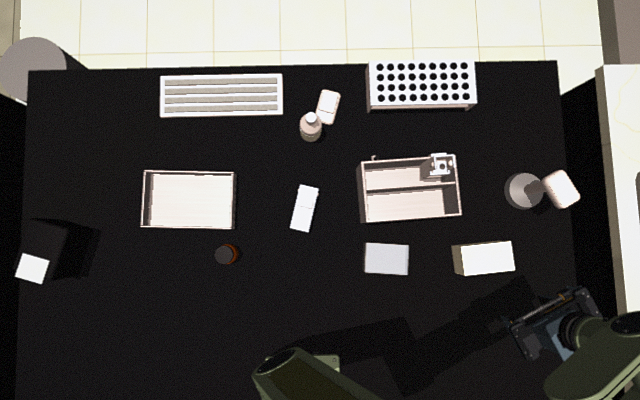

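View pics/scene0.png

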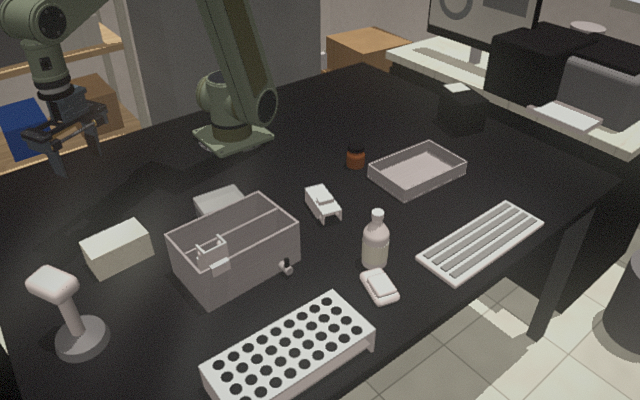

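The top view shows the caddy at about (305,208), the tank at (358–462, 155–222) with its partition near row 187, and the hung caddy at (440,165). I'll enlarge this.

Run:
```python
import cv2,numpy as np
a=cv2.imread("pics/top0.png");s=cv2.imread("pics/scene0.png")
c=cv2.resize(a[145:230,350:470],None,fx=6,fy=6,interpolation=cv2.INTER_CUBIC)
cv2.imwrite("pics/c1.png",c)
d=np.hstack([cv2.resize(a[175:240,280:330],(400,520),interpolation=cv2.INTER_CUBIC),cv2.resize(s[175:240,295:345],(400,520),interpolation=cv2.INTER_CUBIC)])
cv2.imwrite("pics/c2.png",d)
```

View pics/c1.png

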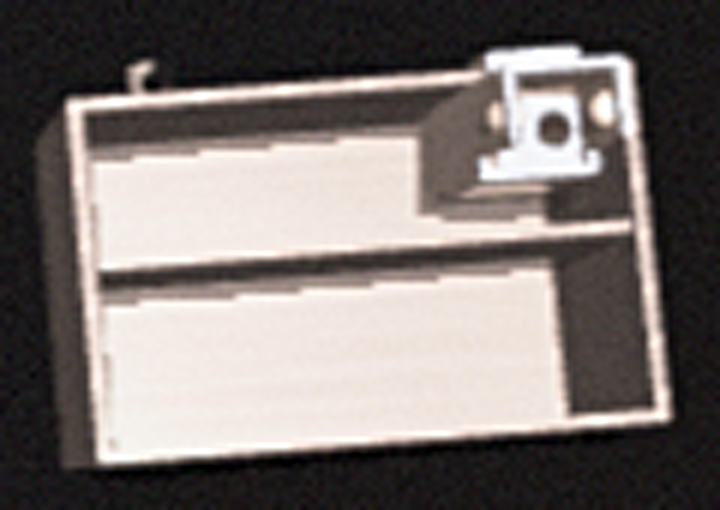

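View pics/c2.png

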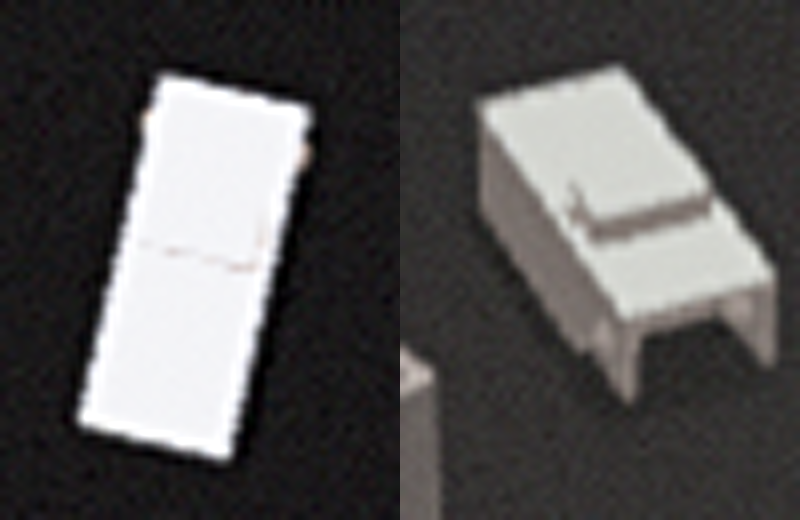

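The enlarged crops show the tank rim corners at about (66,100), (98,465) and (672,420). The partition runs from (98,273) to (630,226). The lying caddy's back-plate corners are at (160,73), (310,105), (230,462) and (78,425), with the studs near (147,118) and (305,152).

```bash
cat > h.py <<'E'
import cv2,numpy as np
from workcell import env
from scipy.spatial.transform import Rotation as R
def ray(m,p,z):
    K=np.array([[m['fx'],0,m['cx']],[0,m['fy'],m['cy']],[0,0,1]])
    u=cv2.undistortPoints(np.array([[p]],float),K,np.array(m['D']))[0,0]
    d=m['T'][:3,:3]@[u[0],-u[1],-1];o=m['T'][:3,3]
    return (o+d*(z-o[2])/d[2])
def tcp():
    s=env.state();return s['ee_pos'],R.from_euler('xyz',s['ee_rot'],degrees=True),s
def delta(pos,rpy):
    p,r,s=tcp();g=R.from_euler('xyz',rpy,degrees=True)
    print('d tool',np.round(r.inv().apply(np.array(pos)-p),1),'rotvec',np.round((r.inv()*g).as_rotvec(degrees=True),1))
E
python3 - <<'E'
from h import *
m=env.camera_model("top")
def q(l,s,ox,oy,z):
    P=np.array([ray(m,((u+.5)/s-.5+ox,(v+.5)/s-.5+oy),z)[:2] for u,v in l]);return P
T=q([(66,100),(98,465),(672,420),(636,60)],6,350,145,115);print("tank",T.round(1))
P=q([(98,273),(630,226)],6,350,145,115);print("part",P.round(1))
C=q([(160,73),(310,105),(230,462),(78,425)],8,280,175,44);print("cad",C.round(1))
S=q([(147,118),(305,152)],8,280,175,24);print("stud",S.round(1),S.mean(0))
ang=lambda d:np.degrees(np.arctan2(d[1],d[0]))
print(np.linalg.norm(T[1]-T[0]),np.linalg.norm(T[2]-T[1]),T.mean(0),(T[0]+T[2])/2,ang(T[0]-T[1]),ang(T[1]-T[2])-90,ang(P[0]-P[1])-90)
print(np.linalg.norm(C[0]-C[1]),np.linalg.norm(C[0]-C[3]),C.mean(0),ang(C[0]-C[3]),ang(C[1]-C[2]),ang(S[0]-S[1])-90)
z=np.mean(C[:2],0)-np.mean(C[2:],0);z/=np.linalg.norm(z);print("studs from body",C.mean(0)+z*(110-62.5), S.mean(0))
E
```

```text
tank [[ 629.6 -168.7]
 [ 469.2 -176.4]
 [ 482.  -427.8]
 [ 641.3 -421.8]]
part [[ 552.8 -179.7]
 [ 567.6 -414.6]]
cad [[583.2  -5.3]
 [570.6 -57.5]
 [446.8 -26.3]
 [461.   26.1]]
stud [[ 5.697e+02  1.000e-01]
 [ 5.561e+02 -5.590e+01]] [562.92092287 -27.93253486]
160.5788689189689 251.6959428684344 [ 555.54636277 -298.65905833] [ 555.81246602 -298.23334221] 2.7442269973045317 2.915043365724358 3.5920873064889207
53.76623658819902 126.19529317345123 [515.39874978 -15.7481263 ] -14.403172417931744 -14.18531121737083 -13.68656294013104
studs from body [561.42830717 -27.4754383 ] [562.92092287 -27.93253486]
```

```bash
python3 -c "
from h import *
delta([562,-27.7,140],[180,0,-14.2])"
```

```text
d tool [ 494.3 -305.7   73.7] rotvec [-0.1  0.  39.9]
```

```bash
python3 drive.py '[[[31, -19, 0, 0, 0, 0], [31, -19, 0, 0, 0, 0], [31, -19, 0, 0, 0, 0], [31, -19, 0, 0, 0, 0], [31, -19, 0, 0, 0, 0], [31, -19, 0, 0, 0, 0], [31, -19, 0, 0, 0, 0], [31, -19, 0, 0, 0, 0]]]' 91 20; python3 drive.py '[[[31, -19, 9, 0, 0, 0], [31, -19, 9, 0, 0, 0], [31, -19, 9, 0, 0, 0], [31, -19, 9, 0, 0, 0], [31, -19, 9, 0, 0, 0], [31, -19, 9, 0, 0, 0], [31, -19, 9, 0, 0, 0], [30, -19, 9, 0, 0, 0]]]'; python3 drive.py '[[[0, 0, 0, 0, 0, 8], [0, 0, 0, 0, 0, 8], [0, 0, 0, 0, 0, 8], [0, 0, 0, 0, 0, 8], [0, 0, 0, 0, 0, 8], [0, 0, 0, 0, 0, 0], [0, 0, 0, 0, 0, 0]]]'
python3 - <<'E'
from h import *
delta([562,-27.7,140],[180,0,-14.2])
m=env.camera_model("wrist");print(m)
cv2.imwrite("pics/w1.png",env.grab_frame("wrist"))
E
```

```text
time_s: 0.9
ee_pos: [407.4, -272.0, 213.7]
ee_rot: [-180.0, 0.0, 25.7]
force: [0.3, 0.5, -0.1]
gripper_width: 91.0
gripper_force: 0.0
time_s: 1.7
ee_pos: [564.0, -28.0, 141.2]
ee_rot: [-180.0, 0.0, 25.7]
force: [0.9, 0.1, 0.5]
gripper_width: 91.0
gripper_force: 0.0
time_s: 2.4
ee_pos: [563.3, -29.4, 141.6]
ee_rot: [180.0, 0.0, -14.1]
force: [0.6, 0.6, 0.6]
gripper_width: 91.0
gripper_force: 0.0
d tool [-1.7 -1.3  1.6] rotvec [0.  0.  0.1]
{'fx': 339.85021719286624, 'fy': 339.85021719286624, 'cx': 317.9047028857121, 'cy': 200.8595431311644, 'D': array([0.02381215, 0.        , 0.        , 0.        , 0.        ]), 'T': array([[-2.43887060e-01,  9.27742992e-01,  2.82510251e-01,
         6.43222511e+02],
       [-9.69803237e-01, -2.33575266e-01, -7.01731880e-02,
        -5.03803375e+01],
       [ 8.84723618e-04, -2.91093689e-01,  9.56694142e-01,
         3.12499762e+02],
       [ 0.00000000e+00,  0.00000000e+00,  0.00000000e+00,
         1.00000000e+00]])}
```

View pics/w1.png

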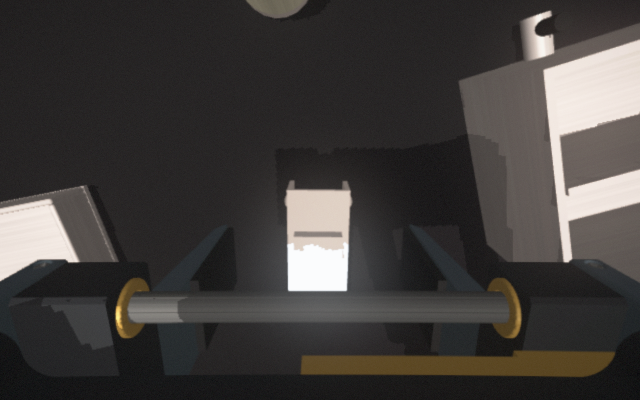

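The wrist view shows the caddy between the fingers, with the studs at about (287.5,201) and (351,201) and the top edge of the back plate at row 190, columns 290–349.

Run:
```python
from h import *
m=env.camera_model("wrist")
a=ray(m,(287,200.5),24);b=ray(m,(351.5,200.5),24);print(a,b,(a+b)/2,np.linalg.norm(a-b),np.degrees(np.arctan2(*(a-b)[[1,0]]))-90)
a=ray(m,(288.5,190.5),44);b=ray(m,(350,190.5),44);c=(a+b)/2;print(c-15*np.array([.9696,-.245,0]),np.linalg.norm(a-b))
delta([562,-28,60],[180,0,-14.2])
```

```text
[565.10705102  -2.72504831  24.        ] [551.11221535 -58.2033535   24.        ] [558.10963319 -30.46420091  24.        ] 57.21623695567901 -14.157931933703054
[557.75847357 -30.25206007  44.        ] 50.32394800557665
d tool [-1.7 -1.1 81.7] rotvec [0. 0. 0.]
```

```bash
python3 drive.py '[[[-3, 0, 25, 0, 0, 0], [0, 0, 30, 0, 0, 0], [0, 0, 30, 0, 0, 0], [0, 0, 25, 0, 0, 0], [0, 0, 15, 0, 0, 0], [0, 0, 10.5, 0, 0, 0], [0, 0, 0, 0, 0, 0], [0, 0, 0, 0, 0, 0]]]' ; python3 drive.py '[[[0, 0, 0, 0, 0, 0], [0, 0, 0, 0, 0, 0], [0, 0, 0, 0, 0, 0], [0, 0, 0, 0, 0, 0], [0, 0, 0, 0, 0, 0], [0, 0, 0, 0, 0, 0], [0, 0, 0, 0, 0, 0], [0, 0, 0, 0, 0, 0]]]' 50 20
```

```text
time_s: 3.25
ee_pos: [561.2, -28.7, 6.9]
ee_rot: [-180.0, -0.1, -14.3]
force: [0.6, 0.6, -0.1]
gripper_width: 91.2
gripper_force: 0.0
time_s: 4.05
ee_pos: [560.8, -28.8, 6.7]
ee_rot: [180.0, -0.0, -14.3]
force: [-1.4, -0.8, 3.7]
gripper_width: 58.3
gripper_force: 20.0
```

```bash
python3 drive.py '[[[0, 0, -10, 0, 0, 0], [0, 0, -15, 0, 0, 0], [0, 0, -15, 0, 0, 0], [0, 0, -15, 0, 0, 0], [0, 0, -15, 0, 0, 0], [0, 0, -15, 0, 0, 0], [0, 0, -15, 0, 0, 0], [0, 0, -15, 0, 0, 0]]]' - 20; python3 drive.py '[[[0, 0, -15, 0, 0, 0], [0, 0, -20, 0, 0, 0], [0, 0, -20, 0, 0, 0], [0, 0, -20, 0, 0, 0], [0, 0, -20, 0, 0, 0], [0, 0, -10, 0, 0, 0], [0, 0, 0, 0, 0, 0], [0, 0, 0, 0, 0, 0]]]';python3 - <<'E'
from h import *
w=env.grab_frame("wrist");s=env.grab_frame("scene")
cv2.imwrite("pics/w2.png",np.hstack([w[100:400,170:470],cv2.resize(s[100:250,250:400],(300,300),interpolation=cv2.INTER_CUBIC)]))
E
```

```text
time_s: 4.85
ee_pos: [560.2, -28.6, 121.6]
ee_rot: [180.0, 0.0, -14.3]
force: [1.3, 0.9, -3.7]
gripper_width: 58.0
gripper_force: 20.0
time_s: 5.65
ee_pos: [560.0, -28.6, 225.4]
ee_rot: [180.0, 0.1, -14.3]
force: [-0.0, 0.0, -3.8]
gripper_width: 58.1
gripper_force: 20.0
```

View pics/w2.png

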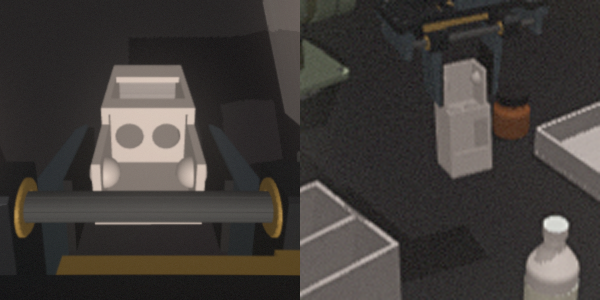

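The caddy hangs roughly upright with its front towards +x. The front bottom edge is at wrist row ~166 (crop 66) and the back plate's top edge is near row 322. I'll estimate the tilt from these edges.

```bash
cat >> h.py <<'E'
def proj(m,P):
    K=np.array([[m['fx'],0,m['cx']],[0,m['fy'],m['cy']],[0,0,1]])
    c=(np.atleast_2d(P)-m['T'][:3,3])@m['T'][:3,:3]*[1,-1,-1]
    return cv2.projectPoints(c,np.zeros(3),np.zeros(3),K,np.array(m['D']))[0][:,0]
def cad(tilt,pts):   # caddy points, tilt about stud line (deg, + = foot towards robot), at current grasp
    p,r,s=tcp(); g=p+r.apply([0,0,-19]); yaw=s['ee_rot'][2]
    Rr=R.from_euler('ZY',[yaw,tilt],degrees=True)
    return g+Rr.apply(np.array(pts,float)-[-2,0,110])
E
python3 - <<'E'
from h import *
m=env.camera_model("wrist")
pts=[[22,26,0],[22,-26,0],[-18,26,125],[-18,-26,125],[-2,28,110],[-2,-28,110]]
for t in(-10,-5,0,5,10):print(t,proj(m,cad(t,pts)).round(0).tolist())
w=cv2.GaussianBlur(env.grab_frame("wrist"),(3,3),0).astype(int).sum(2)/3
print(w[155:215,300:335].mean(1).round().astype(int).tolist()); print(w[315:330,300:335].mean(1).round().astype(int).tolist())
print(w[170,270:365].round().astype(int).tolist())
E
```

```text
-10 [[282.0, 152.0], [351.0, 152.0], [261.0, 318.0], [370.0, 318.0], [260.0, 271.0], [372.0, 271.0]]
-5 [[283.0, 164.0], [350.0, 164.0], [261.0, 318.0], [371.0, 318.0], [260.0, 271.0], [372.0, 271.0]]
0 [[283.0, 175.0], [349.0, 175.0], [260.0, 317.0], [371.0, 317.0], [260.0, 271.0], [372.0, 271.0]]
5 [[284.0, 186.0], [349.0, 186.0], [260.0, 317.0], [372.0, 316.0], [260.0, 271.0], [372.0, 271.0]]
10 [[284.0, 198.0], [349.0, 198.0], [259.0, 315.0], [372.0, 315.0], [260.0, 271.0], [372.0, 271.0]]
[34, 35, 35, 36, 36, 36, 37, 37, 37, 38, 38, 41, 52, 76, 102, 116, 119, 120, 120, 120, 120, 120, 121, 127, 147, 175, 195, 201, 201, 196, 183, 170, 162, 159, 157, 157, 157, 156, 155, 155, 154, 154, 154, 154, 148, 135, 126, 122, 122, 122, 122, 123, 130, 152, 179, 196, 201, 201, 201, 201]
[82, 81, 79, 77, 77, 80, 96, 130, 144, 110, 66, 46, 44, 43, 43]
[43, 43, 44, 43, 43, 44, 44, 44, 45, 46, 45, 46, 55, 76, 100, 112, 115, 115, 115, 115, 115, 115, 115, 115, 115, 116, 115, 115, 115, 115, 115, 115, 115, 116, 116, 116, 116, 116, 115, 115, 116, 116, 116, 116, 116, 116, 115, 115, 116, 116, 116, 116, 115, 115, 116, 116, 116, 116, 116, 115, 115, 115, 116, 115, 116, 116, 115, 115, 115, 114, 115, 115, 115, 116, 115, 115, 115, 115, 115, 111, 97, 72, 49, 38, 36, 36, 36, 36, 35, 36, 36, 36, 35, 34, 35]
```

The tilt estimate is around −3° but uncertain. I'll square the caddy by setting its foot flat on the bench with the light grip, then tighten.

```bash
python3 drive.py '[[[0, 0, 15, 0, 0, 0], [0, 0, 25, 0, 0, 0], [0, 0, 25, 0, 0, 0], [0, 0, 25, 0, 0, 0], [0, 0, 20, 0, 0, 0], [0, 0, 12, 0, 0, 0], [0, 0, 5, 0, 0, 0], [0, 0, 0, 0, 0, 0]]]'; python3 drive.py '[[[0, 0, 2, 0, 0, 0], [0, 0, 2, 0, 0, 0], [0, 0, 1, 0, 0, 0], [0, 0, 0, 0, 0, 0]]]'; python3 drive.py '[[[0, 0, 1, 0, 0, 0], [0, 0, 1, 0, 0, 0], [0, 0, 0, 0, 0, 0]]]'
```

```text
time_s: 6.6
ee_pos: [560.5, -28.7, 99.0]
ee_rot: [180.0, 0.1, -14.3]
force: [0.5, -0.0, -3.2]
gripper_width: 57.9
gripper_force: 20.0
time_s: 7.0
ee_pos: [561.7, -28.7, 95.5]
ee_rot: [-180.0, -0.2, -14.3]
force: [0.4, 0.1, 0.2]
gripper_width: 58.2
gripper_force: 20.0
time_s: 7.3
ee_pos: [563.5, -29.0, 95.1]
ee_rot: [-180.0, -0.4, -14.3]
force: [1.1, -0.4, 8.5]
gripper_width: 58.2
gripper_force: 20.0
```

```bash
python3 drive.py '[[[0, 0, 1, 0, 0, 0], [0, 0, 0, 0, 0, 0], [0, 0, 0, 0, 0, 0], [0, 0, 0, 0, 0, 0]]]'; python3 drive.py '[[[0, 0, 0, 0, 0, 0], [0, 0, 0, 0, 0, 0], [0, 0, 0, 0, 0, 0], [0, 0, 0, 0, 0, 0]]]' - 60; python3 drive.py '[[[0, 0, -3, 0, 0, 0], [0, 0, -15, 0, 0, 0], [0, 0, -20, 0, 0, 0], [0, 0, -30, 0, 0, 0], [0, 0, -30, 0, 0, 0], [0, 0, -30, 0, 0, 0], [0, 0, 0, 0, 0, 0], [0, 0, 0, 0, 0, 0]]]'
python3 - <<'E'
from h import *
m=env.camera_model("wrist")
pts=[[22,26,0],[22,-26,0],[-18,26,125],[-18,-26,125],[-2,28,110],[-2,-28,110]]
for t in(-5,0):print(t,proj(m,cad(t,pts)).round(0).tolist())
w=cv2.GaussianBlur(env.grab_frame("wrist"),(3,3),0).astype(int).sum(2)/3
print(w[155:185,300:335].mean(1).round().astype(int).tolist()); print(w[315:330,300:335].mean(1).round().astype(int).tolist())
E
```

```text
time_s: 7.7
ee_pos: [564.2, -29.2, 95.0]
ee_rot: [-179.9, -0.5, -14.3]
force: [0.9, -0.3, 11.2]
gripper_width: 58.4
gripper_force: 20.0
time_s: 8.1
ee_pos: [564.0, -29.2, 95.0]
ee_rot: [-180.0, -0.5, -14.3]
force: [1.0, -0.4, 12.2]
gripper_width: 56.9
gripper_force: 60.0
time_s: 8.9
ee_pos: [560.0, -28.6, 218.4]
ee_rot: [180.0, 0.1, -14.3]
force: [1.0, -0.1, -4.8]
gripper_width: 56.6
gripper_force: 60.0
-5 [[283.0, 164.0], [350.0, 164.0], [261.0, 318.0], [371.0, 318.0], [260.0, 271.0], [372.0, 271.0]]
0 [[283.0, 175.0], [350.0, 175.0], [260.0, 317.0], [371.0, 317.0], [260.0, 271.0], [372.0, 271.0]]
[35, 35, 35, 35, 36, 36, 36, 37, 37, 42, 56, 79, 101, 115, 120, 121, 121, 121, 121, 121, 121, 127, 145, 174, 194, 200, 200, 194, 181, 167]
[82, 81, 79, 78, 77, 80, 96, 130, 144, 110, 65, 46, 44, 43, 43]
```

```bash
python3 drive.py '[[[0, 0, -10, 0, 0, 0], [0, 0, -10, 0, 0, 0], [0, 0, 0, 0, 0, -5], [0, 0, 0, 0, 0, -6], [0, 0, 0, 0, 0, -6], [0, 0, 0, 0, 0, 0]]]'; python3 -c "
from h import *
delta([590,-262,238],[180,0,2.9])"
```

```text
time_s: 9.55
ee_pos: [560.7, -28.7, 239.6]
ee_rot: [180.0, 0.0, 2.7]
force: [0.3, -0.1, -3.7]
gripper_width: 56.6
gripper_force: 60.0
d tool [ 18.2 234.5   1.6] rotvec [ 0.   0.  -0.2]
```

```bash
python3 drive.py '[[[2, 20, 0, 0, 0, 0], [2, 30, 0, 0, 0, 0], [2, 35, 0, 0, 0, 0], [3, 35, 0, 0, 0, 0], [3, 35, 0, 0, 0, 0], [3, 35, 0, 0, 0, 0], [3, 30, 0, 0, 0, 0], [0, 14, 0, 0, 0, 0]]]'; python3 drive.py '[[[0, 0, 0, 0, 0, 0], [0, 0, 0, 0, 0, 0], [0, 0, 0, 0, 0, 0]]]'
python3 - <<'E'
from h import *
w=env.grab_frame("wrist");s=env.grab_frame("scene");t=env.grab_frame("top")
for n,i in zip("wst",(w,s,t)):cv2.imwrite(f"pics/raw3{n}.png",i)
print(env.state()['ee_pos'],env.state()['ee_rot'])
ms=env.camera_model("scene")
P=[[22,26,0],[22,-26,0],[-22,26,0],[-22,-26,0],[-22,26,125],[-22,-26,125],[22,-26,50]]
for k in(0,-4):print(proj(ms,cad(k,P)).round(1).tolist())
c=proj(ms,cad(0,[[0,0,60]]))[0].astype(int);print(c)
x,y=c[0]-33,c[1]-43
a=cv2.resize(s[y:y+75,x:x+66],(528,600),interpolation=cv2.INTER_CUBIC);print(x,y)
b=cv2.resize(w[50:350,190:326],(272,600))
cv2.imwrite("pics/c3.png",np.hstack([a,b]))
E
```

```text
time_s: 10.35
ee_pos: [590.0, -264.3, 239.1]
ee_rot: [179.9, 0.0, 2.5]
force: [0.2, 0.7, -4.3]
gripper_width: 56.5
gripper_force: 60.0
time_s: 10.65
ee_pos: [589.7, -260.0, 239.6]
ee_rot: [-180.0, 0.0, 2.8]
force: [0.6, 1.0, -4.3]
gripper_width: 56.9
gripper_force: 60.0
[ 589.80490766 -260.3430233   239.75714838] [-1.79993327e+02 -1.40625877e-02  2.78039670e+00]
[[270.4, 217.4], [250.0, 227.6], [258.6, 207.9], [238.6, 217.6], [253.8, 159.4], [232.1, 168.5], [247.8, 208.6]]
[[272.4, 218.4], [252.0, 228.7], [260.7, 210.0], [240.6, 219.7], [253.6, 159.8], [231.9, 168.9], [248.8, 208.8]]
[251 194]
218 151
```

View pics/c3.png

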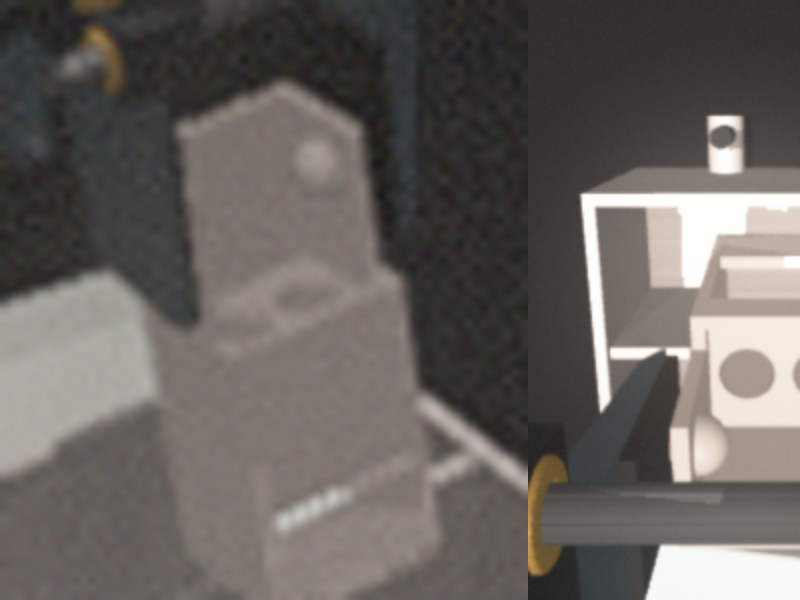

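The scene crop shows the caddy with its foot leaning forward. The top-back corner is at (253.6,161.2) and the foot's front corner is at (273,217.9), and both match a tilt of about −4.5°. In the wrist view the partition's top strip runs along rows ~223–229, columns 232–271. I'll turn the tool to correct the tilt and fix the partition position.

```bash
python3 - <<'E'
from h import *
m=env.camera_model("wrist");w=cv2.imread("pics/raw3w.png").astype(int).sum(2)/3
for c in(240,252,262):
    print(w[216:236,c-2:c+3].mean(1).round().astype(int).tolist())
for r in(223,226,229):print(r,ray(m,(234,r),115)[:2].round(1),ray(m,(268,r),115)[:2].round(1))
print("part at y=-215 from top:",552.8+14.8*(35.3/234.9))
E
python3 drive.py '[[[0, 0, 0, 0, -4.4, 0], [0, 0, 0, 0, 0, 0], [0, 0, 0, 0, 0, 0]]]'
python3 - <<'E'
from h import *
m=env.camera_model("wrist");ms=env.camera_model("scene");s=env.grab_frame("scene");p,r,st=tcp();print(st['ee_rot'],p)
a=cv2.resize(s[151:226,218:284],(528,600),interpolation=cv2.INTER_CUBIC);cv2.imwrite("pics/c4.png",a)
def cad2(t,pts):
    g=p+r.apply([0,0,-19]);return g+R.from_euler('ZY',[2.8,t],degrees=True).apply(np.array(pts,float)-[-2,0,110])
for k in(4,0,-4):print(k,((proj(ms,cad2(k,[[22,26,0],[-22,26,125],[22,26,70]]))-[218,151]+.5)*8).round(0).tolist())
E
```

```text
[120, 121, 121, 121, 123, 122, 125, 166, 243, 253, 253, 253, 246, 193, 118, 105, 105, 104, 104, 100]
[123, 123, 124, 122, 123, 121, 122, 166, 242, 244, 206, 143, 94, 81, 80, 81, 80, 80, 78, 79]
[124, 124, 125, 124, 125, 124, 127, 168, 244, 253, 252, 216, 102, 71, 71, 68, 68, 67, 67, 66]
223 [ 557.1 -185.2] [ 558.6 -216.6]
226 [ 554.1 -185.1] [ 555.6 -216.6]
229 [ 551.1 -185. ] [ 552.6 -216.6]
part at y=-215 from top: 555.0240953597275
time_s: 11.1
ee_pos: [590.2, -261.0, 239.2]
ee_rot: [-180.0, 4.3, 2.8]
force: [0.0, 0.5, -4.2]
gripper_width: 57.0
gripper_force: 60.0
[-179.99340349    4.34659736    2.74891   ] [ 589.78978696 -261.10861538  239.35368209]
4 [[407.0, 531.0], [293.0, 73.0], [400.0, 327.0]]
0 [[424.0, 540.0], [291.0, 76.0], [406.0, 327.0]]
-4 [[440.0, 548.0], [289.0, 79.0], [411.0, 326.0]]
```

View pics/c4.png

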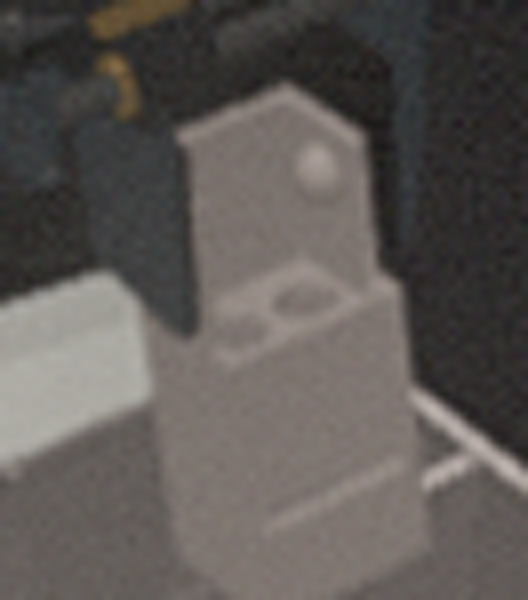

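Remaining tilt is about −1.6° (corner (428,545), apex (287,85)), so I'll add 1.5°. The partition is at x≈558 for y=−262, and the top and wrist views agree on it.

```bash
python3 drive.py '[[[0, 0, 0, 0, -1.5, 0], [0, 0, 0, 0, 0, 0], [0, 0, 0, 0, 0, 0]]]'
cat >> h.py <<'E'
def gd(g):
    p,r,s=tcp();q=p+r.apply([0,0,-19]);print('grasp',q.round(1),'d tool',r.inv().apply(np.array(g)-q).round(1)); [print(np.round(v,2),r.inv().apply(v).round(3)) for v in np.eye(3)]
E
python3 -c "
from h import *
gd([586.5,-262,170])"
```

```text
time_s: 11.45
ee_pos: [589.6, -261.5, 239.6]
ee_rot: [180.0, 5.8, 2.7]
force: [0.4, -0.6, -3.2]
gripper_width: 56.9
gripper_force: 60.0
grasp [ 591.5 -261.4  258.5] d tool [ 4.   0.3 88.5]
[1. 0. 0.] [ 0.994  0.047 -0.102]
[0. 1. 0.] [ 0.047 -0.999 -0.005]
[0. 0. 1.] [-0.102  0.    -0.995]
```

```bash
python3 drive.py '[[[-5, 0, 0.5, 0, 0, 0], [0, 0, 0, 0, 0, 0], [1.5, 0, 15, 0, 0, 0], [2, 0, 20, 0, 0, 0], [2, 0, 20, 0, 0, 0], [1.5, 0, 15, 0, 0, 0], [1, 0, 10, 0, 0, 0], [0, 0, 0, 0, 0, 0]]]';python3 drive.py '[[[0, 0, 0, 0, 0, 0], [0, 0, 0, 0, 0, 0]]]';  python3 -c "
from h import *
gd([586.5,-262,172]);s=env.state();print(s['force'],s['torque'])"
```

```text
time_s: 12.25
ee_pos: [583.5, -261.5, 157.7]
ee_rot: [-179.9, 6.0, 2.7]
force: [0.8, 0.3, -3.8]
gripper_width: 56.7
gripper_force: 60.0
time_s: 12.45
ee_pos: [585.1, -262.1, 160.3]
ee_rot: [179.9, 5.8, 2.7]
force: [0.4, 0.6, -4.1]
gripper_width: 56.8
gripper_force: 60.0
grasp [ 587.  -262.   179.2] d tool [ 0.2 -0.1  7.2]
[1. 0. 0.] [ 0.994  0.047 -0.1  ]
[0. 1. 0.] [ 0.047 -0.999 -0.006]
[0. 0. 1.] [-0.101  0.001 -0.995]
[ 0.37950351  0.57702876 -4.095452  ] [ 0.03695313 -0.18469427  0.01681917]
```

```bash
python3 drive.py '[[[1, 0, 9, 0, 0, 0], [0, 0, 0, 0, 0, 0], [0, 0, 0, 0, 0, 0]]]'; python3 drive.py '[[[-2, 0, 0.2, 0, 0, 0], [0, 0, 0, 0, 0, 0], [0, 0, 0, 0, 0, 0]]]';python3 drive.py '[[[-1, 0, 0.1, 0, 0, 0], [0, 0, 0, 0, 0, 0], [0, 0, 0, 0, 0, 0]]]';python3 drive.py '[[[-1, 0, 0.1, 0, 0, 0], [0, 0, 0, 0, 0, 0], [0, 0, 0, 0, 0, 0]]]'
```

```text
time_s: 12.75
ee_pos: [584.2, -261.7, 149.7]
ee_rot: [-180.0, 5.9, 2.7]
force: [-0.8, 0.2, -3.2]
gripper_width: 56.7
gripper_force: 60.0
time_s: 13.05
ee_pos: [582.5, -261.9, 150.2]
ee_rot: [180.0, 5.9, 2.7]
force: [0.0, -0.3, -2.6]
gripper_width: 56.7
gripper_force: 60.0
time_s: 13.35
ee_pos: [581.5, -262.0, 150.1]
ee_rot: [180.0, 5.9, 2.7]
force: [0.3, 0.8, -3.2]
gripper_width: 57.0
gripper_force: 60.0
time_s: 13.65
ee_pos: [580.7, -262.0, 150.1]
ee_rot: [180.0, 5.9, 2.7]
force: [1.0, -0.2, -3.1]
gripper_width: 56.7
gripper_force: 60.0
```

```bash
python3 drive.py '[[[-1, 0, 0.1, 0, 0, 0], [0, 0, 0, 0, 0, 0], [0, 0, 0, 0, 0, 0]]]'|grep -E "pos|^force";python3 drive.py '[[[-1, 0, 0.1, 0, 0, 0], [0, 0, 0, 0, 0, 0], [0, 0, 0, 0, 0, 0]]]'|grep -E "pos|^force"
```

```text
ee_pos: [579.8, -262.1, 150.2]
force: [1.2, 0.9, -3.7]
ee_pos: [578.9, -262.1, 150.3]
force: [1.8, -0.1, -3.1]
```

```bash
for i in 1; do python3 drive.py '[[[-1.5, 0, 0.1, 0, 0, 0], [0, 0, 0, 0, 0, 0], [0, 0, 0, 0, 0, 0], [0, 0, 0, 0, 0, 0]]]'; done
python3 - <<'E'
from h import *
import time
F=[]
for i in range(3):
    f=env.grab_frame("wrist"); s=env.state();F.append(np.r_[s['force'],s['torque']])
print(np.mean(F,0).round(2)); cv2.imwrite("pics/raw5.png",f)
E
```

```text
time_s: 14.65
ee_pos: [577.4, -262.2, 150.4]
ee_rot: [180.0, 5.8, 2.7]
force: [4.2, -0.1, -2.6]
gripper_width: 56.7
gripper_force: 60.0
[ 3.47  0.13 -1.81  0.07 -0.82  0.05]
```

```bash
python3 drive.py '[[[4.8, 0, -0.5, 0, 0, 0], [0, 0, 0, 0, 0, 0], [0, 0, 0, 0, 0, 0], [0, 0, 0, 0, 0, 0]]]'|grep -E "pos|^force"; python3 drive.py '[[[0.3, 0, 3, 0, 0, 0], [0, 0, 0, 0, 0, 0], [0, 0, 0, 0, 0, 0]]]'|grep -E "pos|^force"; python3 drive.py '[[[0.3, 0, 3, 0, 0, 0], [0, 0, 0, 0, 0, 0], [0, 0, 0, 0, 0, 0]]]'|grep -E "pos|^force";python3 drive.py '[[[0.2, 0, 2, 0, 0, 0], [0, 0, 0, 0, 0, 0], [0, 0, 0, 0, 0, 0]]]'|grep -E "pos|^force"
```

```text
ee_pos: [581.0, -261.8, 149.5]
force: [0.2, 0.6, -4.3]
ee_pos: [581.5, -261.9, 146.9]
force: [1.1, 0.4, -4.6]
ee_pos: [581.7, -261.9, 143.9]
force: [0.3, 0.5, -3.9]
ee_pos: [581.7, -261.9, 142.0]
force: [0.8, -0.5, -4.0]
```

```bash
python3 drive.py '[[[0.3, 0, 3, 0, 0, 0], [0, 0, 0, 0, 0, 0], [0, 0, 0, 0, 0, 0]]]'|grep -E "pos|^force"; python3 drive.py '[[[0.3, 0, 3, 0, 0, 0], [0, 0, 0, 0, 0, 0], [0, 0, 0, 0, 0, 0]]]'|grep -E "pos|^force"; python3 drive.py '[[[0.3, 0, 3, 0, 0, 0], [0, 0, 0, 0, 0, 0], [0, 0, 0, 0, 0, 0]]]'|grep -E "pos|^force"; python3 drive.py '[[[0.3, 0, 3, 0, 0, 0], [0, 0, 0, 0, 0, 0], [0, 0, 0, 0, 0, 0]]]'|grep -E "pos|^force"
```

```text
ee_pos: [581.7, -261.9, 138.9]
force: [-0.5, -0.3, -5.2]
ee_pos: [581.7, -261.9, 135.9]
force: [-0.3, 0.2, -3.8]
ee_pos: [581.7, -261.9, 132.9]
force: [0.7, 0.0, -4.4]
ee_pos: [581.7, -261.9, 129.9]
force: [-0.2, 1.2, -4.2]
```

```bash
python3 drive.py '[[[0.2, 0, 2, 0, 0, 0], [0, 0, 0, 0, 0, 0], [0, 0, 0, 0, 0, 0]]]'|grep -E "pos|^force"; python3 drive.py '[[[0.2, 0, 2, 0, 0, 0], [0, 0, 0, 0, 0, 0], [0, 0, 0, 0, 0, 0]]]'|grep -E "pos|^force"; python3 drive.py '[[[0.1, 0, 1, 0, 0, 0], [0, 0, 0, 0, 0, 0], [0, 0, 0, 0, 0, 0]]]'|grep -E "pos|^force"; python3 drive.py '[[[0.1, 0, 1, 0, 0, 0], [0, 0, 0, 0, 0, 0], [0, 0, 0, 0, 0, 0]]]'|grep -E "pos|^force"
```

```text
ee_pos: [581.7, -261.9, 127.9]
force: [-0.1, -1.6, -4.9]
ee_pos: [581.7, -261.9, 125.9]
force: [-0.3, -0.9, -4.2]
ee_pos: [581.7, -261.9, 124.9]
force: [-0.9, 0.1, -4.2]
ee_pos: [581.8, -262.0, 124.2]
force: [0.3, 0.1, -3.3]
```

```bash
python3 drive.py '[[[0.1, 0, 1, 0, 0, 0], [0, 0, 0, 0, 0, 0], [0, 0, 0, 0, 0, 0]]]'|grep -E "pos|^force"; python3 drive.py '[[[0.1, 0, 1, 0, 0, 0], [0, 0, 0, 0, 0, 0], [0, 0, 0, 0, 0, 0]]]'|grep -E "pos|^force"
```

```text
ee_pos: [581.9, -262.0, 124.0]
force: [-1.5, 1.2, 5.4]
ee_pos: [582.0, -262.0, 124.0]
force: [-1.6, 1.6, 9.3]
```

```bash
python3 drive.py '[[[-0.2, 0, -1.8, 0, 0, 0], [0, 0, 0, 0, 0, 0], [0, 0, 0, 0, 0, 0]]]'|grep -E "pos|^force"; python3 drive.py '[[[0, 0, 0, 0, 0, 0], [0, 0, 0, 0, 0, 0], [0, 0, 0, 0, 0, 0], [0, 0, 0, 0, 0, 0]]]' - 5
python3 - <<'E'
from h import *
w=env.grab_frame("wrist");s=env.grab_frame("scene")
cv2.imwrite("pics/c6.png",np.hstack([cv2.resize(s[140:260,180:300],(480,480),interpolation=cv2.INTER_CUBIC),w[0:400:1,190:450][:,:].copy() if 0 else cv2.resize(w[60:380,210:420],(315,480))]))
E
```

```text
ee_pos: [582.0, -262.0, 124.1]
force: [0.2, 0.7, 3.3]
time_s: 19.8
ee_pos: [581.9, -262.0, 123.7]
ee_rot: [180.0, 5.9, 2.7]
force: [0.9, 0.9, 1.9]
gripper_width: 59.0
gripper_force: 5.0
```

View pics/c6.png

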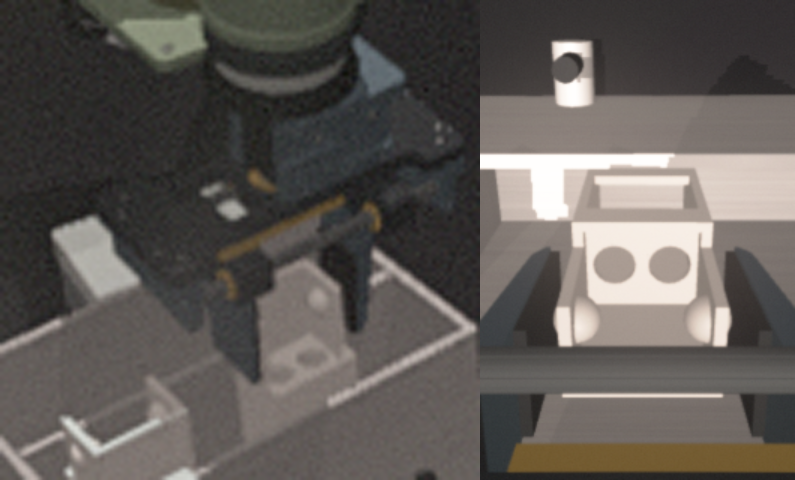

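The caddy sits in the far compartment with its lip at the partition, and the neighbour still hangs. Now release and retreat.

```bash
python3 drive.py '[[[0, 0, 0, 0, 0, 0], [0, 0, 0, 0, 0, 0], [0, 0, 0, 0, 0, 0], [0, 0, 0, 0, 0, 0], [0, 0, 0, 0, 0, 0], [0, 0, 0, 0, 0, 0], [0, 0, 0, 0, 0, 0], [0, 0, 0, 0, 0, 0]]]' 91; python3 drive.py '[[[0, 0, -10, 0, 0, 0], [0, 0, -15, 0, 0, 0], [0, 0, -25, 0, 0, 0], [0, 0, -30, 0, 0, 0], [0, 0, -30, 0, 0, 0], [0, 0, 0, 0, 0, 0]]]'|grep -E "pos|^force"; python3 drive.py '[[[-30, 0, -10, 0, 0, 0], [-40, 0, -10, 0, 0, 0], [-40, 0, -10, 0, 0, 0], [-40, 0, -10, 0, 0, 0], [-40, 0, -10, 0, 0, 0], [-40, 0, -10, 0, 0, 0], [-40, 0, -10, 0, 0, 0], [0, 0, 0, 0, 0, 0]]]'|grep -E "pos|^force"
python3 - <<'E'
from h import *
s=env.grab_frame("scene");t=env.grab_frame("top")
cv2.imwrite("pics/c7.png",np.hstack([cv2.resize(s[170:320,150:310],(400,375),interpolation=cv2.INTER_CUBIC),cv2.resize(t[145:230,350:440],(397,375),interpolation=cv2.INTER_CUBIC)]))
E
```

```text
time_s: 20.7
ee_pos: [581.7, -262.0, 123.8]
ee_rot: [180.0, 5.9, 2.7]
force: [-0.4, -0.0, 0.1]
gripper_width: 91.3
gripper_force: 0.0
ee_pos: [595.5, -262.3, 239.0]
force: [-0.4, -0.9, 0.0]
ee_pos: [328.7, -273.8, 333.2]
force: [1.3, 0.5, -0.1]
```

View pics/c7.png

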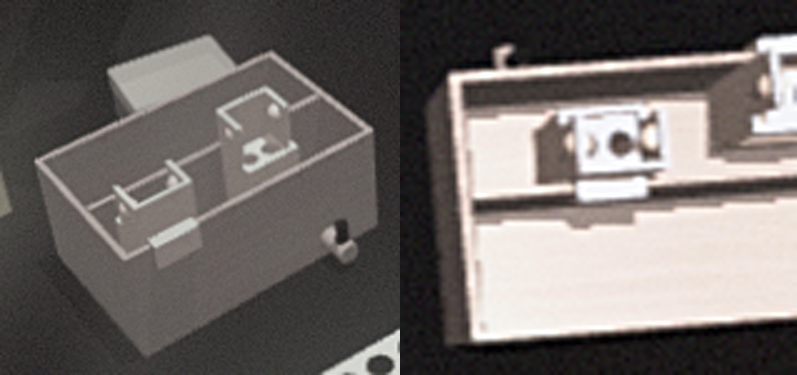

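The lip (at (612,190)) lies over the partition, the caddy stands square in the far compartment, and the other caddy still hangs on the outer wall.

```bash
python3 drive.py '[[[0, 0, 0, 0, 0, 0], [0, 0, 0, 0, 0, 0], [0, 0, 0, 0, 0, 0]]]'|head -1; python3 -c "
from workcell import env
print(env.job_done())"
```

```text
time_s: 22.5
the job is handed in; nothing more can be done
None
```

The caddy hangs by its lip over the partition, square in the far compartment, and the other caddy still hangs on the outer wall; I handed the job in at about 22.5 s, but no verdict came back.

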